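# Hold the spring clip open over the job card

### The job

Swing the brace with the orange bar up from in front of the card, past upright, until it drops home against the card. Then squeeze the green-handled spring clip open, lift it off the strip on the wooden parking block and bring it down over the red mark in the middle of the card's top edge, jaw tips about a centimetre or a little more below the edge, one jaw on each side and neither touching the card. Finish there holding it, still squeezing so that the clip gapes wide around the card edge; do not let go at the end, and leave the stand where it is and the wax tub, sanding block and tin lid alone.

Things in the scene. Friction and masses are not known exactly. Their poses are not given: they have to be found in the camera images.
- card_edge (a point): middle of the top edge of the upright white card (3 mm thick, 130 mm wide, red mark 18 mm wide here) on the loose 2.2 kg card stand; 114 mm above the table. x: card's normal (points away from the brace side), y: along the edge, z up. Stand base is 90 mm (x) by 150 mm (y) by 14 mm; this point lies 20 mm in +x of the base's centre.
- stand_center (a point): centre of the stand's base plate, 7 mm above the table; axes as card_edge
- brace_hinge (a point): middle of the brace's hinge pin, which runs along the stand's y, (-40, -35) mm from stand_center in the stand's x and y and 30 mm above the table; axes as the stand
- brace_bar (a point): middle of the free part of the orange grip bar (12 mm diameter, 39 mm long past the brace's flat arm, along the stand's y), 90 mm from the hinge axis and 26 mm from brace_hinge in the stand's -y. The round bar may be pinched across and turns freely between the fingers. At the start it lies 30 mm above the table; a rubber nose, 26 mm long, stands up beside it on the arm's end, 26 mm in +y.
- brace (a joint): angle of the 0.1 kg brace about its hinge, rad: 0 lying level, pointing to the stand's -x; 1.57 upright; 1.92 home, at its stop with its nose at the card. Little friction: it falls back before upright, and past upright its weight carries it home and keeps it there.
- clip_center (a point): middle of the hinge pin of the spring clip. Hinge pin along y (clip 26 mm wide that way); the handles are squeezed along x; z up. The green handles reach 46 mm above this point; their tops are 60 mm apart overall when shut and close to 28 mm, parallel and upright, when fully open. Shut jaws reach 34 mm below this point, open ones 30 mm; pin and coil have a radius of 7 mm.
- jaw_a (a joint): opening of the jaw on the clip's +x side, rad: about 0 shut on the strip, 0.42 fully open at its stop (jaw tips then 30 mm apart); springs shut. Both jaws move alike.
- jaw_b (a joint): opening of the jaw on the clip's -x side, as jaw_a
- tip_a (a point): inner edge of the tip of jaw a
- tip_b (a point): inner edge of the tip of jaw b
- clip: the whole spring clip, 0.12 kg; same point and axes as clip_center. Parked: jaws down, shut on a 3 mm strip, handles up. Squeezing takes about 4 to 8 N at the handle ends; a grip of 20 to 60 N holds it at its open stop.
- stand: the whole card stand with card and brace; origin on the table under the base's centre
- park: wooden parking block, 70 mm (x) by 80 mm (y) by 20 mm, fixed; origin under its centre. A strip 3 mm thick (x), 60 mm long (y) stands 22 mm above it in the middle; the clip's hinge pin lies along the strip, 54 mm above the table.
- wax_tub: bystander: white tub with blue lid, 66x68x62 mm; origin under its centre
- sand_block: bystander: cork sanding block, 47x85x26 mm; origin under its centre
- tin_lid: bystander: round tin lid, 76 mm across, 9 mm high; origin under its centre

How it is judged:
On the way, in this order (a step that is already met when the one before it is completed fails the run):
1. the brace is swung up past upright and rests home at its stop (value of joint brace above 1.85 rad), for 0.2 s.
2. the clip is squeezed open and lifted clear of the parking strip (value of joint jaw_a above 0.3 rad and z of clip_center in the frame of park above 0.085 m and contact force between the fingers and clip above 4 N), for 0.2 s.
At the end, for the whole second after the job is handed in: Brace past 1.85 rad. Fingers squeeze the clip (over 4 N), jaws open over 0.3 rad, tips 5 mm or more to either side of the card's middle plane and 6 mm or more below its edge; clip within 15 mm of the mark, within 15 deg of square, 20 of upright, still, not touching the stand; stand upright (value of joint brace above 1.85 rad and value of joint each of jaw_a, jaw_b above 0.3 rad and ((x of tip_a in the frame of card_edge above 0.005 m and x of tip_b in the frame of card_edge below -0.005 m) or (x of tip_b in the frame of card_edge above 0.005 m and x of tip_a in the frame of card_edge below -0.005 m)) and z of each of tip_a, tip_b in the frame of card_edge below -0.006 m and y of clip_center in the frame of card_edge between -0.015 and 0.015 m and angle between the y axis of clip_center and the y axis of card_edge, either way round below 0.26 rad and angle between clip_center's own z axis and vertical below 0.35 rad and height (world z) of clip_center above 0.115 m and contact force between clip and stand below 0.5 N and contact force between the fingers and clip above 4 N and linear speed of clip below 0.03 m/s and angle between card_edge's own z axis and vertical below 0.05 rad); the arm keeps its last pose, push and grip.
It fails at once if the card stand was shoved more than 40 mm from its place (distance of stand_center from where it was at the start of the episode above 0.04 m).
It fails at once if the wax tub was moved more than 25 mm (distance of wax_tub from where it was at the start of the episode above 0.025 m).
It fails at once if the sanding block was moved more than 25 mm (distance of sand_block from where it was at the start of the episode above 0.025 m).
It fails at once if the tin lid was moved more than 25 mm (distance of tin_lid from where it was at the start of the episode above 0.025 m).
It also fails if it takes over 54 s, if anything falls off the work surface, if the arm or the gripper's body presses on something with over 40 N, if the wrist force passes 120 N, or if a joint passes its speed limit or range.

### The arm

A 7-joint arm with a two-finger parallel gripper is mounted at the origin on the work surface; the furniture and walls round the work are solid. World frame = base frame: x ahead of the robot, y to its left, z up, the work surface at z = 0. Lengths are in m, angles in rad, forces in N, time in s.
With the tool pointing down it reaches from about 0.425 to 0.925 m from the base axis. Payload 6.8 kg.
Tool frame: the origin (TCP) lies between the finger pads; the fingertips stand ahead of it and the grasp point (between the pads) lies 2 mm behind it (env.finger_overhang is the z of the fingertips in the tool frame, in m); z points along the fingers, y is the direction in which the jaws open and shut (so a half turn about z gives the same grasp; the last joint's range is limited). The gripper opens to 85 mm and grips with 20 to 120 N. Pads are 22 mm wide; open, the fingers measure 114 mm over their backs; the gripper's body (76 mm by 85 mm) begins 54 mm behind the grasp point. The pads swing forward as they close: fully open they stand 13 mm farther back than shut.
Start: joints at [-1.43, 0.477, 0.022, 1.555, -0.011, 1.109, -0.083], TCP at [0.166, 0.654, 0.248] pointing down, gripper open.
Joint ranges: [-2.96, 2.96], [-0.34, 2.1], [-1.41, 1.46], [0.24, 2.44], [-1.37, 4.51], [0.17, 1.92], [-2.96, 2.96]. Speed limits (rad/s): [2.39, 2.39, 3.14, 3.14, 3.14, 3.14, 3.14].

### API

Orientations are given as a unit quaternion [w, x, y, z].
In Python, from rig import status, optics, ticket, env gives the robot as it stands. The module is installed in compiled form; this text tells all that it offers.
- The arm moves only by the shell command python3 -m inch 'ROWS'. ROWS is JSON, a list of rows, each a list of 3 entries, a list of its own where there are three numbers: the opening, from -1 (shut) to 1 (fully open), then the shift along the tool's x, y, z scaled (see below), then the turn, a rotation vector about the tool's x, y, z scaled (see below). In form: [[gripper, [tx, ty, tz], [wx, wy, wz]], ...]. A call has 1 to 12 rows; each row is the pose to reach, as a shift and turn from the pose commanded when the call began, along the tool's axes at that moment, turning the shorter way round; what a row does not reach only later rows make up. The controller multiplies each number of a shift by 0.15 m and each number of a turn by 180 degrees. A row lasts 1/10 s, in which the tool goes at most 50 mm and 8.59 degrees, less where a joint would pass 70% of its speed; a pose out of reach is approached as far as the arm can. A call with a number of a shift or a turn outside -1 to 1 is refused whole. A call with a gripper value outside its range is refused whole. The fingers move at their own pace and stop on an object; the grip force is fixed at half the most. Time passes only in rows, so rows that repeat a pose let the fingers close. It gives the time, the measured TCP pose, the force and the opening at its end, in the units of the state.
- status.observe(): the state, without advancing time (a new reading comes with each control period).
- optics.grab_frame(name): name is "side" or "top"; returns the picture (420x560x3 uint8, red, green, blue); there is no depth.
- optics.camera_model(name): a dict with "fx", "fy", "cx", "cy" (pixels), "R" (3x3) and "t" (3): a world point X has camera coordinates R X + t. Camera axes: x right, y down, z forward; pixel columns grow to the right and rows downward; lengths in m; the calibration is good to about 2 mm. A picture is of the moment at which its call begins. camera_model takes no time and is no camera call.
- ticket.sign_off(): hands the job in, once; it reports no verdict.
The state is a dict: "time_s": time; "joint_pos": joint angles; "joint_vel": joint speeds; "joint_torque": joint torques, N m; "position": TCP position; "ee_rot": TCP orientation; "wrist_force": force on the tool from outside, world axes, zero at the start; "wrist_torque": the same for the moment, N m; "gripper_width": finger opening in m.
Only numpy, scipy, OpenCV 4.12 (cv2) and the standard library are available. Lean on these libraries where they do the work, as an engineer would, in place of code of your own. Each camera call takes 0.05 s, during which the arm holds its last target.

## Working session

There is one attempt and no reset: what is moved stays moved. The work goes in short steps, Python scripts to look and compute and a shell command to move; the robot and the scene stay as the last step left them, time stands still between calls to the robot, and variables do not carry over. Pictures are saved under pics/ and viewed, and the job is handed in when it is done.

```bash
mkdir -p pics; python3 - <<'E'
from rig import status, optics, ticket, env
import cv2
print(status.observe()); print(env.finger_overhang)
for n in("side","top"):
    cv2.imwrite(f"pics/{n}0.png",optics.grab_frame(n)[:,:,::-1]); print(optics.camera_model(n))
E
```

```text
{'time_s': 0.0, 'joint_pos': array([-1.43008781,  0.47777611,  0.02233321,  1.55649318, -0.01149805,
        1.10927335, -0.08315271]), 'joint_vel': array([ 1.25704372e-03, -4.26999475e-05,  1.68078131e-03,  7.53934543e-04,
        2.05132051e-03,  8.72397849e-04, -3.54818993e-04]), 'joint_torque': array([ 4.17743850e-04, -5.96458697e+01,  1.60817955e+00, -2.81190687e+01,
        1.25250622e-02,  9.47239838e-03,  1.72496914e-05]), 'position': array([0.16608705, 0.65365497, 0.24732402]), 'ee_rot': array([-4.62780928e-05,  1.24095907e-01,  9.92269810e-01, -9.09770707e-04]), 'wrist_force': array([-0.14544718, -0.09963821, -0.20053832]), 'wrist_torque': array([0.04273439, 0.03241554, 0.01219559]), 'gripper_width': 0.08526484191562234}
0.017
{'fx': 409.03158845848253, 'fy': 409.03158845848253, 'cx': 280.2406574535787, 'cy': 212.49780704813972, 'R': array([[ 0.99858284, -0.04725044, -0.02448876],
       [-0.04297015, -0.44436236, -0.89481599],
       [ 0.03139857,  0.89460018, -0.44576299]]), 't': array([-0.51310436,  0.14210168,  1.08117486])}
{'fx': 387.8211943248841, 'fy': 387.8211943248841, 'cx': 278.7563700006166, 'cy': 210.72507573371072, 'R': array([[-0.01171309, -0.99992827,  0.00250031],
       [-0.98922219,  0.01122263, -0.1459915 ],
       [ 0.14595296, -0.00418337, -0.98928269]]), 't': array([0.06111466, 0.53750049, 0.89794922])}
```

View pics/side0.png

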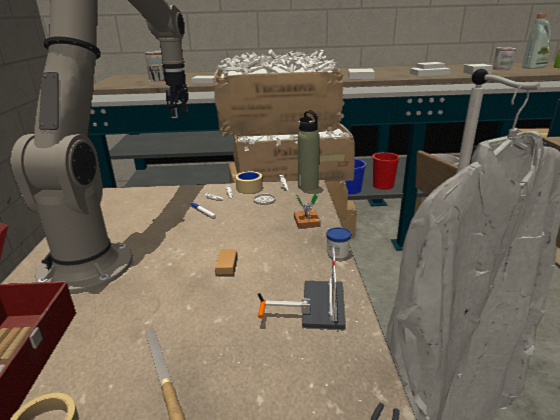

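View pics/top0.png

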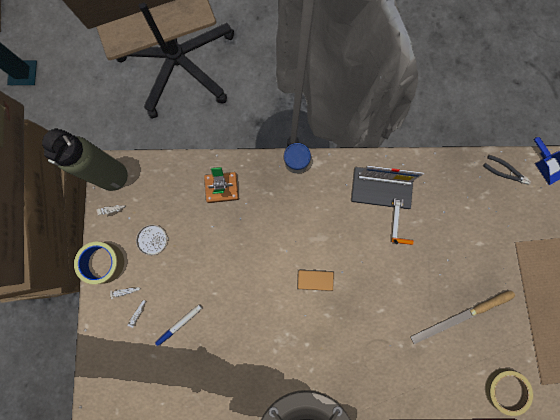

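```bash
python3 - <<'E'
import cv2,numpy as np
s=cv2.imread("pics/side0.png");t=cv2.imread("pics/top0.png")
cv2.imwrite("pics/s_stand.png",cv2.resize(s[225:335,235:375],None,fx=5.5,fy=5.4,interpolation=cv2.INTER_CUBIC))
cv2.imwrite("pics/t_stand.png",cv2.resize(t[155:255,340:435],None,fx=6,fy=6,interpolation=cv2.INTER_CUBIC))
a=cv2.resize(s[185:235,280:340],None,fx=6,fy=6,interpolation=cv2.INTER_CUBIC)
b=cv2.resize(t[160:210,195:255],None,fx=6,fy=6,interpolation=cv2.INTER_CUBIC)
cv2.imwrite("pics/clip.png",np.hstack([a,b]))
E
```

```text
(no output)
```

View pics/s_stand.png

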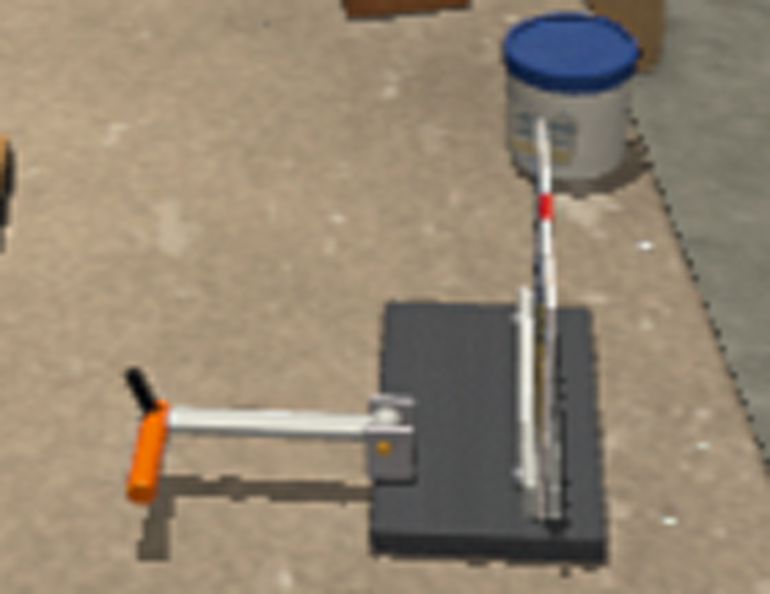

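View pics/t_stand.png

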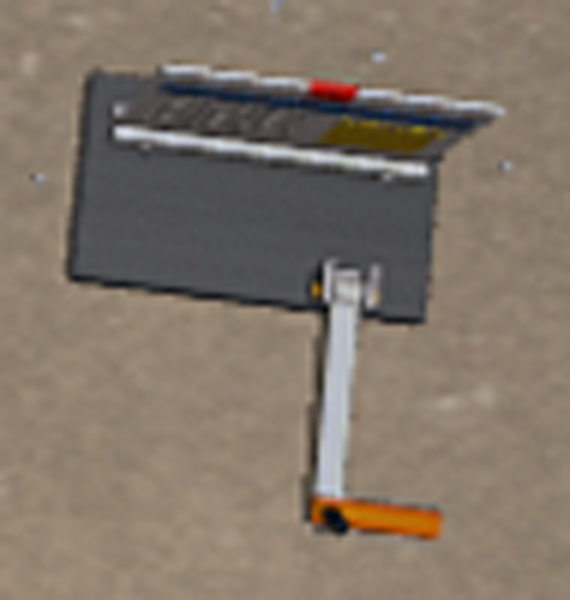

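View pics/clip.png

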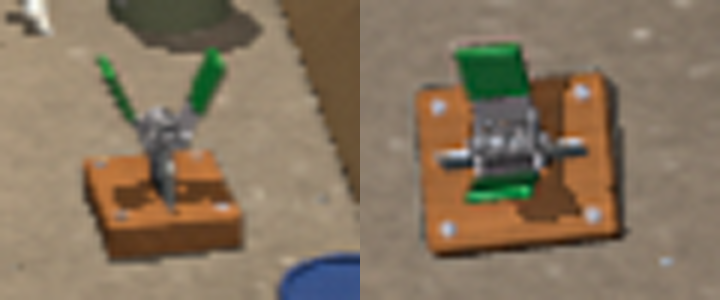

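```bash
cat > h.py <<'E'
import numpy as np
from rig import optics,status
from scipy.optimize import least_squares
from scipy.spatial.transform import Rotation as Ro
C={n:optics.camera_model(n) for n in("side","top")}
def proj(n,X):
    c=C[n];p=c["R"]@np.asarray(X)+c["t"];return np.array([c["fx"]*p[0]/p[2]+c["cx"],c["fy"]*p[1]/p[2]+c["cy"]])
def bp(n,px,z):
    c=C[n];d=c["R"].T@np.array([(px[0]-c["cx"])/c["fx"],(px[1]-c["cy"])/c["fy"],1]);o=-c["R"].T@c["t"];return o+d*(z-o[2])/d[2]
def W(p,l): # p=x,y,yaw
    c,s=np.cos(p[2]),np.sin(p[2]);return np.array([p[0]+c*l[0]-s*l[1],p[1]+s*l[0]+c*l[1],l[2]])
def fit(obs,p0):
    f=lambda p:np.concatenate([proj(n,W(p,l))-px for n,l,px in obs])
    r=least_squares(f,p0,loss="soft_l1");return r.x,f(r.x).reshape(-1,2).round(1)
E
python3 - <<'E'
from h import *
T=lambda x,y:(340+x/6,155+y/6)
S=lambda x,y:(235+x/5.5,225+y/5.4)
st=[("top",(.045,.075,.014),T(93,73)),("top",(-.045,.075,.014),T(68,275)),("top",(-.045,-.075,.014),T(425,318)),
("side",(-.045,.075,.014),S(387,303)),("side",(.045,.075,.014),S(588,307)),("side",(-.045,-.075,.014),S(370,538)),("side",(.045,-.075,.014),S(606,542)),
("top",(.02,0,.114),T(333,88)),("side",(.02,0,.114),S(545,203)),
("top",(-.13,-.035-.026-.0195,.03),T(440,525)),]
p,r=fit(st,[.6,-.2,-.1]);print(p,r)
a=[("side","S",S(145,470))]
P=lambda x,y:(195+(x-360)/6,160+y/6)
Q=lambda x,y:(280+x/6,185+y/6)
pk=[("top",(.035,.04,.02),P(416,86)),("top",(.035,-.04,.02),P(603,73)),("top",(-.035,-.04,.02),P(613,230)),("top",(-.035,.04,.02),P(433,246)),
("side",(-.035,.04,.02),Q(85,160)),("side",(.035,.04,.02),Q(212,152)),("side",(.035,-.04,.02),Q(240,222)),("side",(-.035,-.04,.02),Q(105,230))]
k,r=fit(pk,[.62,.2,0]);print(k,r)
# bar
print("bar",W(p,(-.13,-.061,.03)))
print("clip", bp("top",P(505,143),.054),"edge",W(p,(.02,0,.114)))
for px in[(155,182),(298,157)]:print(bp("top",px,.062 if px[0]>200 else .009))
print("sand",bp("top",(315,281),.026))
# green handle tops
print("handles top far",proj("top",W(k,(.03,0,.1))),P(490,45),"near",proj("top",W(k,(-.03,0,.1))),P(500,195))
E
```

```text
[ 0.59952219 -0.20783431 -0.13779873] [[-0.3 -1.3]
 [ 0.4 -0.2]
 [ 0.9  0.1]
 [-1.3 -1. ]
 [ 0.1 -0.4]
 [-1.  -1.4]
 [ 0.1 -0.2]
 [ 0.4 -0.6]
 [-0.4  0.7]
 [ 0.2 -0.6]]
[0.60470661 0.19699109 0.07302226] [[ 0.2 -0.6]
 [ 0.9 -1.1]
 [ 1.2  0.2]
 [-1.   0.2]
 [-0.9 -0.5]
 [-0.4 -0.8]
 [ 0.1 -1. ]
 [-0.3 -0.5]]
bar [ 0.46237535 -0.25039888  0.03      ]
clip [0.60293495 0.19736003 0.054     ] edge [ 0.61933261 -0.21058157  0.114     ]
[0.61940178 0.36596863 0.009     ]
[0.66503563 0.00715311 0.062     ]
sand [ 0.36950713 -0.02971582  0.026     ]
handles top far [215.52771376 166.03570148] (216.66666666666666, 167.5) near [217.13558652 191.59816466] (218.33333333333334, 192.5)
```

```bash
cat >> h.py <<'E'
def go(pos,ydir=None,z=(0,0,-1),verbose=1):
    """scaled shift/turn from the measured pose to TCP pos with tool y along angle ydir (world, rad)"""
    s=status.observe();q=s["ee_rot"];R=Ro.from_quat(q,scalar_first=True)
    d=R.inv().apply(np.asarray(pos)-s["position"])/.15
    out=d
    if ydir is not None:
        y=np.array([np.cos(ydir),np.sin(ydir),0]);z=np.array(z,float);x=np.cross(y,z);G=Ro.from_matrix(np.c_[x,y,z])
        w=(R.inv()*G).as_rotvec()/np.pi
    else: w=np.zeros(3)
    print("shift",d.round(3),"turn",w.round(4))
E
python3 -c "
from h import *
go((.30,.50,.25),-.138)
go((.42,.36,.25),-.138)
print(bp('top',(152,240),.009),bp('top',(60,140),.2),bp('top',(120,180),.0))"
```

```text
shift [-1.118 -0.773 -0.016] turn [-4.000e-04  4.000e-04  4.648e-01]
shift [-2.123 -1.481 -0.015] turn [-4.000e-04  4.000e-04  4.648e-01]
[0.47321229 0.36826892 0.009     ] [0.66613969 0.50240174 0.2       ] [0.62765186 0.45809091 0.        ]
```

```bash
python3 -m inch '[[1,[-1,-0.69,0],[0,0,0.19]],[1,[-1,-0.69,0],[0,0,0.19]],[1,[-1,-0.69,0],[0,0,0.19]],[1,[-1,-0.69,0],[0,0,0.19]]]'; python3 -c "
from h import *
go((.42,.34,.25),-.138);print(status.observe()['joint_pos'])"
```

```text
time_s: 0.5
position: [0.2891, 0.5133, 0.248]
ee_rot: [0.001, 0.415, 0.91, -0.001]
wrist_force: [0.2, 0.4, -0.5]
gripper_width: 0.0857
shift [-1.445 -0.099 -0.01 ] turn [1.000e-04 6.000e-04 2.715e-01]
[-1.3121235   0.33804523  0.18737198  1.77728861 -0.07039517  1.03409994
 -0.38395665]
```

```bash
python3 -m inch '[[1,[-1,-0.1,0],[0,0,0.1]],[1,[-1,-0.1,0],[0,0,0.1]],[1,[-1,-0.1,0],[0,0,0.1]],[1,[-1,-0.1,0],[0,0,0.1]]]'; python3 -c "
from h import *
go((.48,.22,.25),-.138);print(status.observe()['joint_pos'])"
```

```text
time_s: 0.9
position: [0.3792, 0.3876, 0.2484]
ee_rot: [0.001, 0.553, 0.833, -0.001]
wrist_force: [-0.7, 0.5, 0.8]
gripper_width: 0.0854
shift [-1.291  0.185 -0.007] turn [0.0004 0.001  0.171 ]
[-1.16976432  0.26267683  0.30861776  1.89048339 -0.08999352  1.00339971
 -0.42321744]
```

```bash
python3 -m inch '[[1,[-1,0.2,0],[0,0,0.08]],[1,[-1,0.2,0],[0,0,0.08]],[1,[-1,0.2,0],[0,0,0.08]],[1,[-1,0.2,0],[0,0,0.08]]]'; python3 -m inch '[[1,[-1,0.1,0],[0,0,0.08]],[1,[-1,0.1,0],[0,0,0.08]],[1,[-1,0.1,0],[0,0,0.08]],[1,[-1,0.1,0],[0,0,0.08]]]'; python3 -c "
from h import *
go((.50,-.06,.25),-.138);print(status.observe()['joint_pos'])"
```

```text
time_s: 1.3
position: [0.4654, 0.2623, 0.2485]
ee_rot: [0.001, 0.652, 0.758, -0.0]
wrist_force: [-0.3, 0.4, -0.1]
gripper_width: 0.085
time_s: 1.7
position: [0.5015, 0.1163, 0.2485]
ee_rot: [0.001, 0.742, 0.67, -0.001]
wrist_force: [-1.3, 1.6, -0.4]
gripper_width: 0.0853
shift [-1.17   0.11  -0.007] turn [0.0003 0.0007 0.0115]
[-0.81552047  0.22773504  0.54690869  1.96266403 -0.13815589  0.98795442
 -0.30570574]
```

```bash
python3 -m inch '[[1,[-1,0.1,0],[0,0,0.01]],[1,[-1,0.1,0],[0,0,0.01]],[1,[-1,0.1,0],[0,0,0.01]],[1,[-1,0.1,0],[0,0,0.01]]]'; python3 -m inch '[[1,[-1,-0.05,0],[0,0,0]],[1,[-1,-0.05,0],[0,0,0]],[1,[-1,-0.05,0],[0,0,0]],[1,[-1,-0.05,0],[0,0,0]],[1,[-1,-0.05,0],[0,0,0]]]'; python3 -c "
from h import *
p=[ 0.59952219, -0.20783431, -0.13779873]
b=W(p,(-.13,-.065,.034));print(b);b[2]=.12
go(b,-.138);print(status.observe()['joint_pos'])"
```

```text
time_s: 2.1
position: [0.5009, -0.0338, 0.2486]
ee_rot: [0.001, 0.752, 0.659, -0.001]
wrist_force: [0.2, 0.1, 0.1]
gripper_width: 0.0857
time_s: 2.6
position: [0.4757, -0.1752, 0.2481]
ee_rot: [-0.0, 0.75, 0.661, -0.0]
wrist_force: [0.7, 1.0, -0.5]
gripper_width: 0.0853
[ 0.46182589 -0.25436096  0.034     ]
shift [-0.536 -0.025  0.854] turn [-0.0001 -0.0001  0.0041]
[-0.36867879  0.23089373  0.70543976  1.98635276 -0.17914993  0.98603104
  0.29800681]
```

```bash
python3 -m inch '[[1,[-0.536,-0.025,0.85],[0,0,0.004]],[1,[-0.536,-0.025,0.85],[0,0,0.004]],[1,[-0.536,-0.025,0.85],[0,0,0.004]],[1,[-0.536,-0.025,0.85],[0,0,0.004]],[1,[-0.536,-0.025,0.85],[0,0,0.004]]]'; python3 -c "
from h import *
import cv2
s=optics.grab_frame('side')[:,:,::-1];t=optics.grab_frame('top')[:,:,::-1]
a=cv2.resize(s[210:345,220:380],None,fx=4,fy=4);b=cv2.resize(t[150:285,340:440],None,fx=4,fy=4)
cv2.imwrite('pics/p1.png',cv2.resize(np.hstack([a,b]),(800,415)))
p=[ 0.59952219, -0.20783431, -0.13779873]
go(W(p,(-.13,-.065,.034)),-.138);print(status.observe()['joint_pos'])"
```

```text
time_s: 3.1
position: [0.4624, -0.2527, 0.1198]
ee_rot: [-0.001, 0.753, 0.658, -0.001]
wrist_force: [1.1, 0.2, 0.4]
gripper_width: 0.0854
shift [-0.014 -0.014  0.585] turn [ 0.0006 -0.0003  0.0017]
[-0.10378989  0.46536259  0.61798073  2.04849565 -0.39652358  0.7431227
  0.62825382]
```

View pics/p1.png

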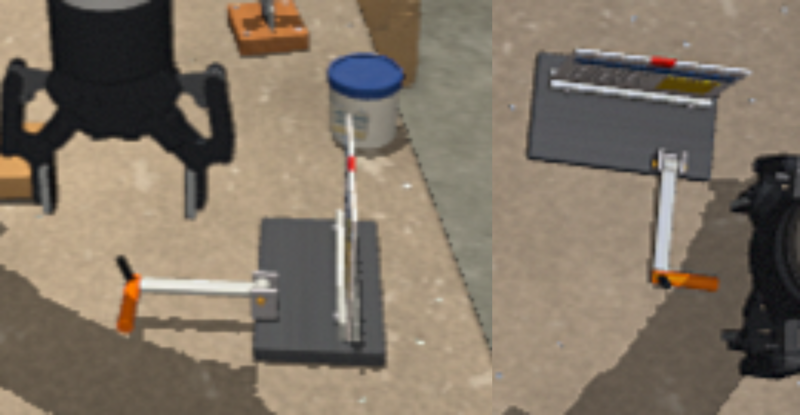

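```bash
python3 -c "
from h import *
for z in(.1,.15,.2):
  for n in C: 
    q=proj(n,(.4624,-.2527,z));print(z,n,q)
"
```

```text
0.1 side [259.48381045 284.40404722]
0.1 top [416.72088258 238.73055874]
0.15 side [258.28362459 263.60372398]
0.15 top [425.12175886 236.96346641]
0.2 side [257.01489097 241.61540518]
0.2 top [434.60387707 234.96893896]
```

```bash
python3 -m inch '[[1,[-0.014,-0.012,0.58],[0,0,0.002]],[1,[-0.014,-0.012,0.58],[0,0,0.002]],[1,[-0.014,-0.012,0.58],[0,0,0.002]],[-0.6,[-0.014,-0.012,0.58],[0,0,0.002]],[-1,[-0.014,-0.012,0.58],[0,0,0.002]],[-1,[-0.014,-0.012,0.58],[0,0,0.002]],[-1,[-0.014,-0.012,0.58],[0,0,0.002]],[-1,[-0.014,-0.012,0.58],[0,0,0.002]],[-1,[-0.014,-0.012,0.58],[0,0,0.002]],[-1,[-0.014,-0.012,0.58],[0,0,0.002]]]'; python3 -c "
from h import *
import cv2
s=optics.grab_frame('side')[:,:,::-1]
cv2.imwrite('pics/p2.png',cv2.resize(s[200:345,200:400],None,fx=4,fy=4))
print(status.observe()['gripper_width'])
p=[ 0.59952219, -0.20783431, -0.13779873]
for th in (.3,.6,.9,1.2,1.5,1.8):
  go(W(p,(-.04-.09*np.cos(th),-.065,.034+.09*np.sin(th))),-.138)"
```

```text
time_s: 4.2
position: [0.4615, -0.2564, 0.0347]
ee_rot: [0.001, 0.755, 0.655, 0.001]
wrist_force: [1.8, 1.3, 7.0]
gripper_width: 0.0099
0.009745005521932089
shift [ 0.014  0.028 -0.172] turn [ 0.0008 -0.0001 -0.0012]
shift [ 0.014  0.106 -0.334] turn [ 0.0008 -0.0001 -0.0012]
shift [ 0.015  0.229 -0.465] turn [ 0.0008 -0.0001 -0.0012]
shift [ 0.016  0.384 -0.553] turn [ 0.0008 -0.0001 -0.0012]
shift [ 0.016  0.559 -0.592] turn [ 0.0008 -0.0001 -0.0012]
shift [ 0.017  0.738 -0.578] turn [ 0.0008 -0.0001 -0.0012]
```

View pics/p2.png

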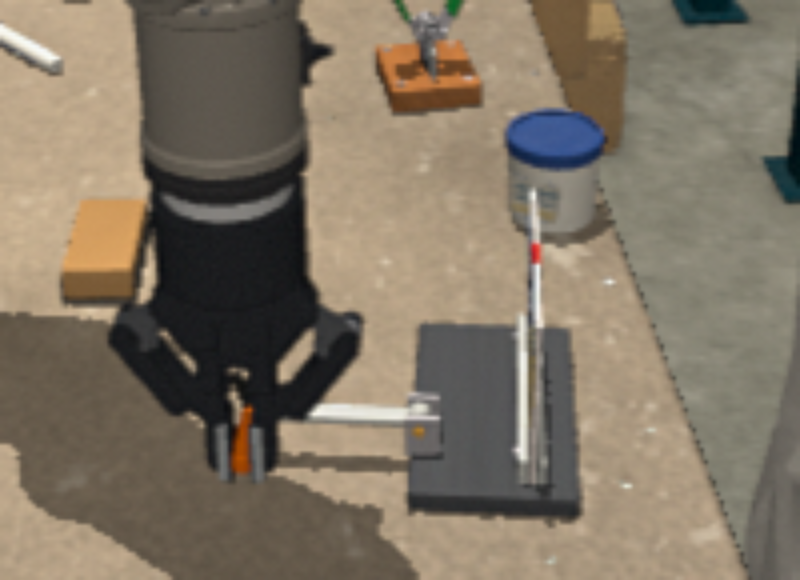

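```bash
python3 -m inch '[[-1,[0,0.004,-0.072],[0,0,0]],[-1,[0,0.017,-0.143],[0,0,0]],[-1,[0,0.038,-0.211],[0,0,0]],[-1,[0,0.068,-0.277],[0,0,0]],[-1,[0,0.105,-0.339],[0,0,0]],[-1,[0,0.149,-0.396],[0,0,0]],[-1,[0,0.2,-0.447],[0,0,0]],[-1,[0,0.256,-0.491],[0,0,0]],[-1,[0,0.317,-0.529],[0,0,0]],[-1,[0,0.383,-0.559],[0,0,0]],[-1,[0,0.383,-0.559],[0,0,0]]]'; python3 -c "
from h import *
import cv2
s=optics.grab_frame('side')[:,:,::-1]
cv2.imwrite('pics/p3.png',cv2.resize(s[180:325,210:410],None,fx=4,fy=4))
print(status.observe()['gripper_width'],status.observe()['wrist_force'])
p=[ 0.59952219, -0.20783431, -0.13779873]
for th in (1.2,1.35,1.5,1.65,1.8):
  go(W(p,(-.04-.09*np.cos(th),-.065,.034+.09*np.sin(th))),-.138)"
```

```text
time_s: 5.35
position: [0.5147, -0.2661, 0.1207]
ee_rot: [-0.002, 0.756, 0.654, -0.001]
wrist_force: [-14.5, 6.6, 34.2]
gripper_width: 0.0094
0.009298786879640163 [-14.117001     5.54796662  33.19713588]
shift [0.029 0.021 0.02 ] turn [-0.0008 -0.0003 -0.0018]
shift [ 0.029  0.107 -0.006] turn [-0.0008 -0.0003 -0.0018]
shift [ 0.03   0.196 -0.02 ] turn [-0.0008 -0.0003 -0.0018]
shift [ 0.031  0.285 -0.019] turn [-0.0008 -0.0003 -0.0018]
shift [ 0.031  0.374 -0.006] turn [-0.0008 -0.0003 -0.0018]
```

View pics/p3.png

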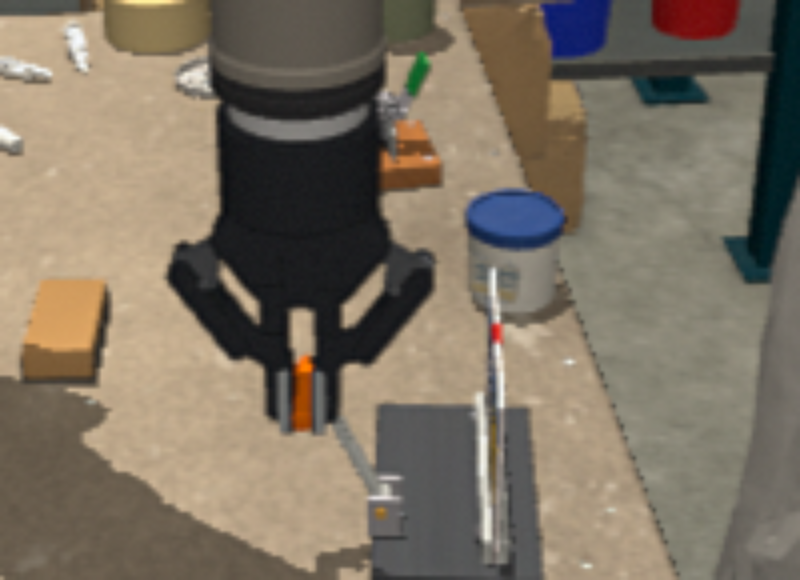

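```bash
python3 -m inch '[[-1,[0,-0.006,-0.015],[0,0,0]],[-1,[0,0.05,-0.035],[0,0,0]],[-1,[0,0.11,-0.05],[0,0,0]],[-1,[0,0.17,-0.056],[0,0,0]],[-1,[0,0.17,-0.056],[0,0,0]]]'; python3 -c "
from h import *
import cv2
s=optics.grab_frame('side')[:,:,::-1]
cv2.imwrite('pics/p4.png',cv2.resize(s[180:325,210:410],None,fx=4,fy=4))
print(status.observe()['gripper_width'],status.observe()['wrist_force'])
p=[ 0.59952219, -0.20783431, -0.13779873]
for th in (1.2,1.35,1.5,1.65,1.8):
  go(W(p,(-.04-.09*np.cos(th),-.065,.034+.09*np.sin(th))),-.138)"
```

```text
time_s: 5.9
position: [0.5442, -0.2696, 0.1282]
ee_rot: [0.002, 0.756, 0.655, 0.0]
wrist_force: [-1.8, 0.5, 9.9]
gripper_width: 0.0094
0.009498821788332295 [-0.49117149  1.19308367 10.19375482]
shift [ 0.025 -0.175  0.068] turn [ 0.0011  0.0005 -0.0015]
shift [ 0.025 -0.089  0.042] turn [ 0.0011  0.0005 -0.0015]
shift [0.026 0.    0.029] turn [ 0.0011  0.0005 -0.0015]
shift [0.026 0.09  0.03 ] turn [ 0.0011  0.0005 -0.0015]
shift [0.026 0.179 0.044] turn [ 0.0011  0.0005 -0.0015]
```

View pics/p4.png

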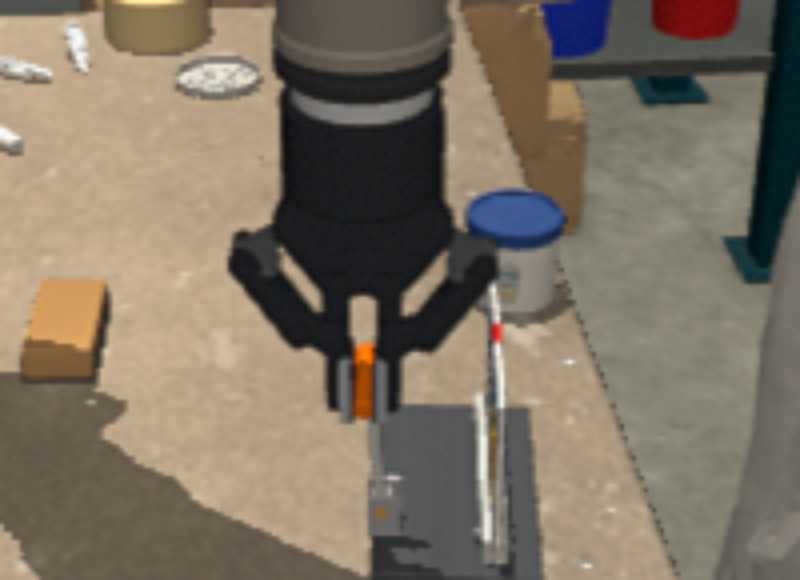

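```bash
python3 -m inch '[[-1,[0,0.06,-0.004],[0,0,0]],[-1,[0,0.12,-0.002],[0,0,0]],[-1,[0,0.18,0.008],[0,0,0]],[-1,[0,0.2,0.012],[0,0,0]],[-1,[0,0.2,0.012],[0,0,0]]]'; python3 -c "
from h import *
import cv2
s=optics.grab_frame('side')[:,:,::-1]
cv2.imwrite('pics/p5.png',cv2.resize(s[180:325,210:410],None,fx=4,fy=4))
print(status.observe()['gripper_width'],status.observe()['wrist_force'])
p=[ 0.59952219, -0.20783431, -0.13779873]
for th in (1.5,1.65,1.8):
  go(W(p,(-.04-.09*np.cos(th),-.065,.034+.09*np.sin(th))),-.138)"
```

```text
time_s: 6.45
position: [0.5732, -0.273, 0.1251]
ee_rot: [0.001, 0.755, 0.655, 0.0]
wrist_force: [-0.1, 0.1, 4.8]
gripper_width: 0.0092
0.009310064231533787 [ 0.76761545 -0.78948718  5.35730156]
shift [ 0.021 -0.194  0.009] turn [ 0.0007  0.0004 -0.0011]
shift [ 0.021 -0.104  0.01 ] turn [ 0.0007  0.0004 -0.0011]
shift [ 0.021 -0.015  0.024] turn [ 0.0007  0.0004 -0.0011]
```

View pics/p5.png

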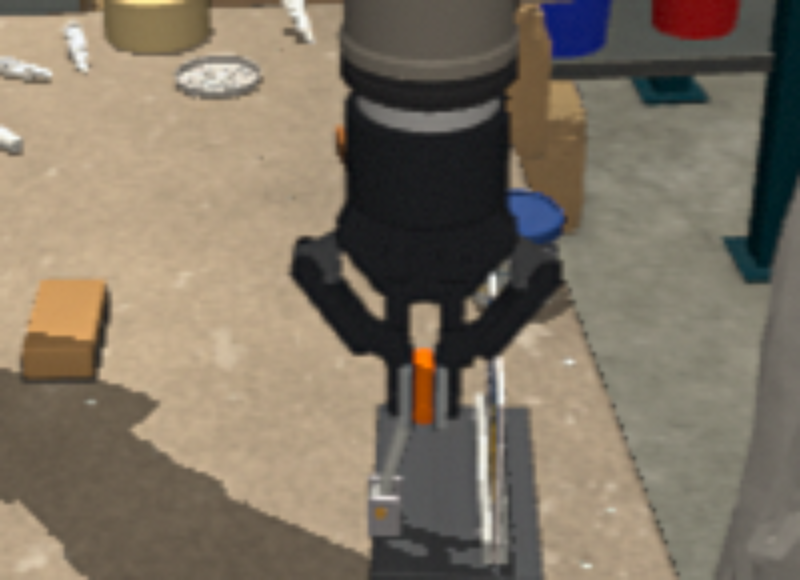

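```bash
python3 -m inch '[[-0.45,[0,0,0],[0,0,0]],[-0.45,[0,0,0],[0,0,0]],[-0.45,[0,-0.02,-0.1],[0,0,0]],[-0.45,[0,-0.02,-0.3],[0,0,0]],[-0.45,[0,-0.02,-0.6],[0,0,0]],[-0.45,[0,-0.02,-0.9],[0,0,0]],[-0.45,[0,-0.02,-1],[0,0,0]]]'; python3 -c "
from h import *
import cv2
s=optics.grab_frame('side')[:,:,::-1];t=optics.grab_frame('top')[:,:,::-1]
a=cv2.resize(s[210:345,220:380],None,fx=4,fy=4);b=cv2.resize(t[150:285,340:440],None,fx=4,fy=4)
cv2.imwrite('pics/p6.png',cv2.resize(np.hstack([a,b]),(800,415)))
print(status.observe()['joint_pos'])
k=[0.60470661, 0.19699109, 0.07302226]
go((.603,.19,.25),.073)
"
```

```text
time_s: 7.2
position: [0.57, -0.2736, 0.2801]
ee_rot: [0.003, 0.756, 0.655, 0.002]
wrist_force: [0.9, -0.1, -0.1]
gripper_width: 0.0237
[-0.1595939   0.44532835  0.70478383  1.67123567 -0.31437002  1.13554066
  0.48712423]
shift [ 3.086 -0.22   0.182] turn [ 0.0017  0.0004 -0.0686]
```

View pics/p6.png

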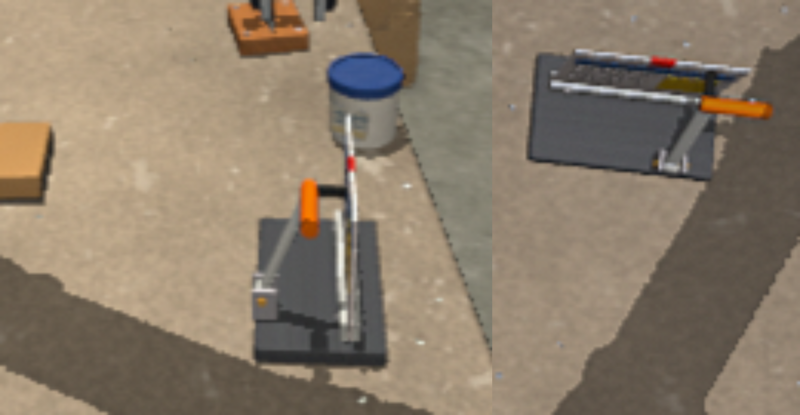

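```bash
python3 -m inch '[[0,[1,0,0],[0,0,-0.03]],[1,[1,0,0],[0,0,-0.03]],[1,[1,0,0],[0,0,-0.03]],[1,[1,0,0],[0,0,-0.03]]]'; python3 -m inch '[[1,[1,0,0],[0,0,-0.03]],[1,[1,0,0],[0,0,-0.03]],[1,[1,0,0],[0,0,-0.03]],[1,[1,0,0],[0,0,-0.03]]]';  python3 -c "
from h import *
print(status.observe()['joint_pos'])
k=[0.60470661, 0.19699109, 0.07302226]
go((.604,.197,.20),.073)
"
```

```text
time_s: 7.7
position: [0.591, -0.1134, 0.2719]
ee_rot: [-0.003, 0.719, 0.695, 0.0]
wrist_force: [-0.1, 0.4, -1.1]
gripper_width: 0.08
time_s: 8.1
position: [0.5965, 0.0362, 0.272]
ee_rot: [-0.003, 0.686, 0.728, -0.0]
wrist_force: [-0.6, 0.2, -1.6]
gripper_width: 0.0854
[-0.62373692  0.36978231  0.6035828   1.74940483 -0.23660621  1.09841657
  0.11663959]
shift [1.066 0.115 0.484] turn [-0.0011 -0.0012 -0.0044]
```

```bash
python3 -m inch '[[1,[1,0.1,0.46],[0,0,-0.004]],[1,[1,0.1,0.46],[0,0,-0.004]],[1,[1,0.1,0.46],[0,0,-0.004]],[1,[1,0.1,0.46],[0,0,-0.004]],[1,[1,0.1,0.46],[0,0,-0.004]],[1,[1,0.1,0.46],[0,0,-0.004]]]';   python3 -c "
from h import *
import cv2
s=optics.grab_frame('side')[:,:,::-1];t=optics.grab_frame('top')[:,:,::-1]
a=cv2.resize(s[120:245,240:380],None,fx=4,fy=4);b=cv2.resize(t[120:245,170:270],None,fx=4,fy=4)
cv2.imwrite('pics/p7.png',cv2.resize(np.hstack([a,b]),(800,415)))
go((.604,.197,.12),.073)
go((.604,.197,.086),.073)
"
```

```text
time_s: 8.7
position: [0.6051, 0.175, 0.2048]
ee_rot: [0.0, 0.686, 0.727, -0.001]
wrist_force: [0.9, -0.5, 0.4]
gripper_width: 0.0854
shift [ 0.154 -0.004  0.572] turn [ 0.0002  0.0003 -0.0056]
shift [ 0.154 -0.004  0.799] turn [ 0.0002  0.0003 -0.0056]
```

View pics/p7.png

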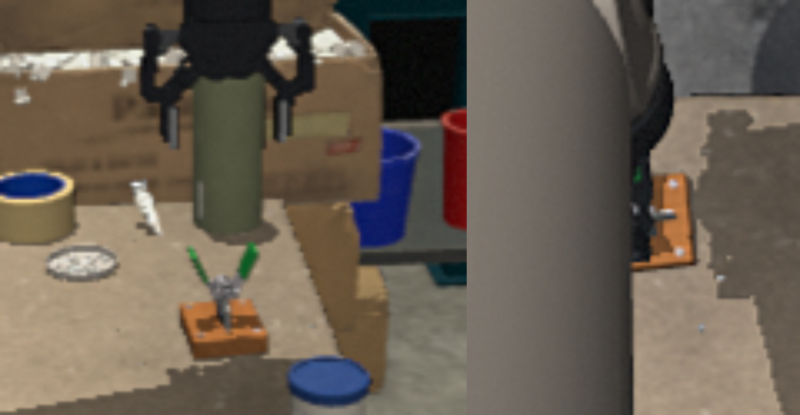

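```bash
python3 -m inch '[[1,[0.15,0,0.3],[0,0,-0.005]],[1,[0.15,0,0.5],[0,0,-0.005]],[1,[0.15,0,0.65],[0,0,-0.005]],[1,[0.15,0,0.65],[0,0,-0.005]]]';   python3 -c "
from h import *
import cv2
s=optics.grab_frame('side')[:,:,::-1]
cv2.imwrite('pics/p8.png',cv2.resize(s[140:240,240:380],None,fx=5,fy=5))
go((.604,.197,.086),.073)
"
```

```text
time_s: 9.2
position: [0.6024, 0.1969, 0.1055]
ee_rot: [-0.001, 0.681, 0.732, -0.002]
wrist_force: [0.4, 0.0, 0.6]
gripper_width: 0.0854
shift [-0.001  0.001  0.143] turn [-0.0005  0.0004 -0.0003]
```

View pics/p8.png

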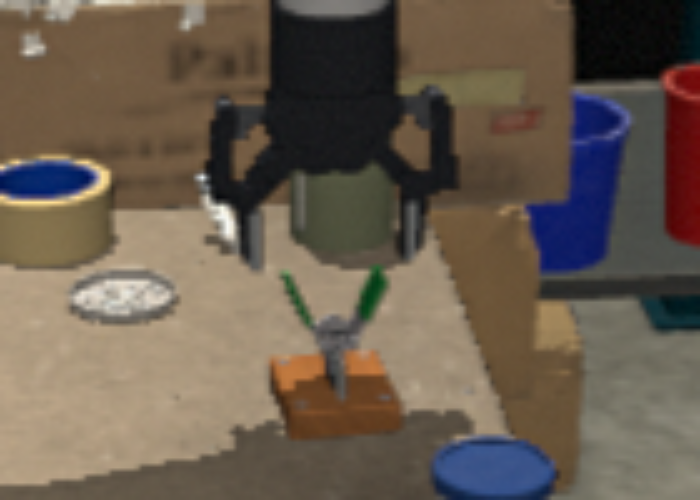

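```bash
python3 -m inch '[[1,[0,0,0.13],[0,0,0]],[1,[0,0,0.13],[0,0,0]],[0.3,[0,0,0.13],[0,0,0]],[0,[0,0,0.13],[0,0,0]],[-0.3,[0,0,0.13],[0,0,0]],[-0.6,[0,0,0.13],[0,0,0]],[-0.9,[0,0,0.13],[0,0,0]],[-1,[0,0,0.13],[0,0,0]],[-1,[0,0,0.13],[0,0,0]],[-1,[0,0,0.13],[0,0,0]]]';   python3 -c "
from h import *
import cv2
s=optics.grab_frame('side')[:,:,::-1]
cv2.imwrite('pics/p9.png',cv2.resize(s[140:240,240:380],None,fx=5,fy=5))
print(status.observe()['gripper_width'])
"
```

```text
time_s: 10.25
position: [0.6086, 0.2002, 0.0945]
ee_rot: [0.002, 0.68, 0.733, 0.005]
wrist_force: [-3.0, -1.1, 27.0]
gripper_width: 0.0274
0.02746879486594267
```

View pics/p9.png

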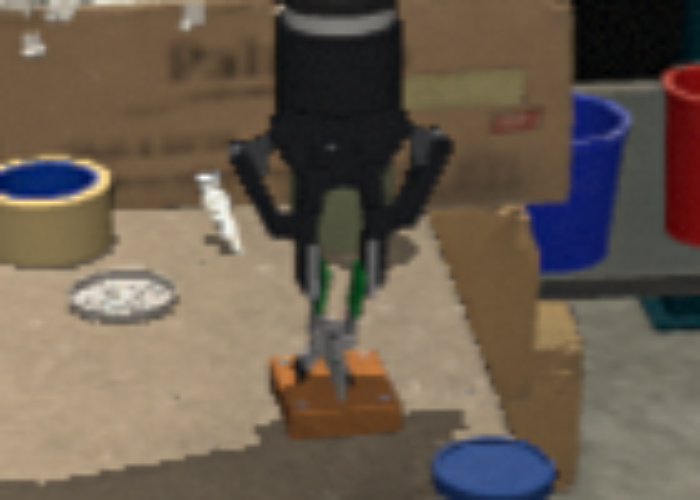

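```bash
python3 -m inch '[[-1,[0,0,-0.05],[0,0,0]],[-1,[0,0,-0.1],[0,0,0]],[-1,[0,0,-0.17],[0,0,0]],[-1,[0,0,-0.25],[0,0,0]],[-1,[0,0,-0.4],[0,0,0]],[-1,[0,0,-0.55],[0,0,0]],[-1,[0,0,-0.55],[0,0,0]],[-1,[0,0,-0.55],[0,0,0]]]';   python3 -c "
from h import *
import cv2
s=optics.grab_frame('side')[:,:,::-1]
cv2.imwrite('pics/p10.png',cv2.resize(s[120:220,240:380],None,fx=5,fy=5))
print(status.observe()['gripper_width'])
"
```

```text
time_s: 11.1
position: [0.6039, 0.1995, 0.171]
ee_rot: [-0.0, 0.68, 0.733, 0.0]
wrist_force: [0.1, -0.1, -0.7]
gripper_width: 0.0263
0.026371305464697722
```

View pics/p10.png

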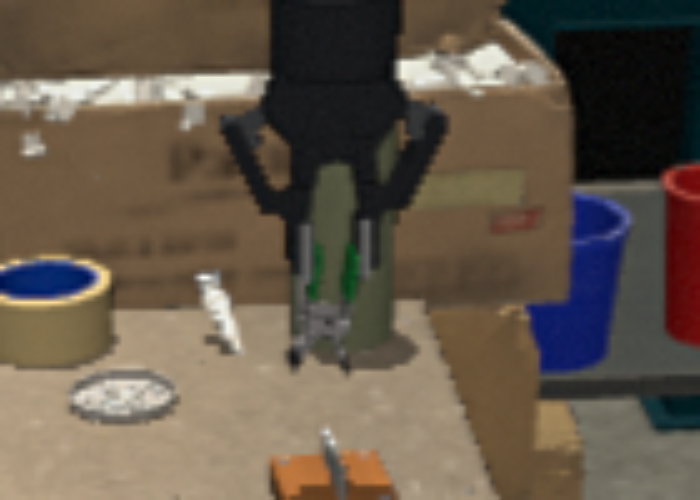

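```bash
python3 -c "
from h import *
for z in(.10,.12,.13,.14,.15,.17,.18):print(z,proj('side',(.604,.1995,z)),proj('side',(.604+.016,.2007,z)))
import cv2
s=optics.grab_frame('side')[:,:,::-1]
cv2.imwrite('pics/p11.png',cv2.resize(s[155:200,280:330],None,fx=12,fy=12,interpolation=cv2.INTER_CUBIC))
"
```

```text
0.1 [306.14888331 191.95263087] [311.38613431 191.57472   ]
0.12 [306.17389719 185.82807085] [311.44917881 185.45528146]
0.13 [306.18654114 182.73224225] [311.48104595 182.36208487]
0.14 [306.19927779 179.61372002] [311.51314639 179.24624329]
0.15 [306.21210814 176.47225371] [311.5454827  176.10750713]
0.17 [306.23805413 170.11946851] [311.61087339 169.76033425]
0.18 [306.25117189 166.90762995] [311.64393311 166.55137968]
```

View pics/p11.png

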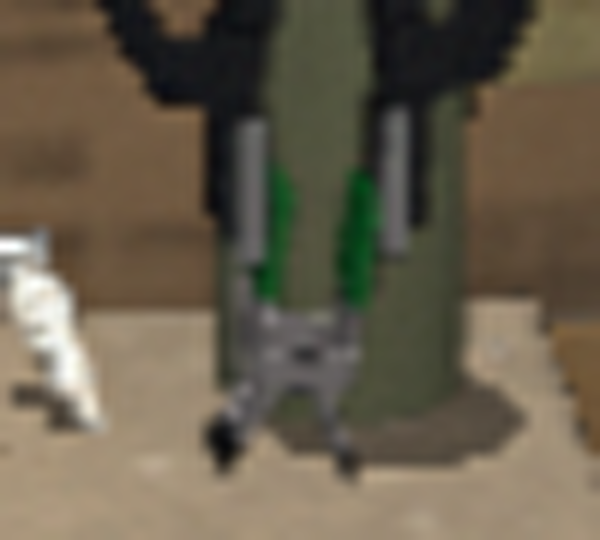

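```bash
python3 -m inch '[[-1,[-0.2,0,-0.4],[0,0,0.01]],[-1,[-0.4,0,-0.6],[0,0,0.02]],[-1,[-0.6,0,-0.6],[-0.01,0,0.03]],[-1,[-0.8,0,-0.6],[-0.02,0,0.03]],[-1,[-1,0,-0.6],[-0.02,0,0.03]],[-1,[-1,0,-0.6],[-0.02,0,0.03]]]'; python3 -c "
from h import *
print(status.observe()['joint_pos'])
a=np.radians(7);go((.62,-.10,.26),-.138)"
```

```text
time_s: 11.8
position: [0.6143, 0.0437, 0.2602]
ee_rot: [0.022, 0.716, 0.697, 0.022]
wrist_force: [0.2, -1.4, -0.8]
gripper_width: 0.0267
[-0.6545994   0.38370656  0.62529516  1.76863334 -0.25509269  1.00886084
  0.03283652]
shift [-0.957  0.063  0.005] turn [ 0.0195 -0.0012  0.0353]
```

```bash
python3 -m inch '[[-1,[-0.25,0.02,0],[0,0,0.01]],[-1,[-0.5,0.04,0],[-0.01,0,0.02]],[-1,[-0.75,0.06,0],[-0.02,0,0.03]],[-1,[-0.95,0.06,0],[-0.02,0,0.035]],[-1,[-0.95,0.06,0],[-0.02,0,0.035]],[-1,[-0.95,0.06,0],[-0.02,0,0.035]]]'; python3 -c "
from h import *
import cv2
print(status.observe()['joint_pos'])
s=optics.grab_frame('side')[:,:,::-1];t=optics.grab_frame('top')[:,:,::-1]
cv2.imwrite('pics/p12.png',cv2.resize(s[130:330,220:400],None,fx=3,fy=3,interpolation=cv2.INTER_CUBIC))
cv2.imwrite('pics/p12t.png',cv2.resize(t[140:240,320:440],None,fx=5,fy=5,interpolation=cv2.INTER_CUBIC))
z=(np.sin(.12),0,-np.cos(.12));print(status.observe()['ee_rot'])
go((.62,-.21,.23),-.138)"
```

```text
time_s: 12.4
position: [0.6209, -0.093, 0.2598]
ee_rot: [0.042, 0.75, 0.658, 0.045]
wrist_force: [-0.0, 0.1, -1.9]
gripper_width: 0.0264
[-0.45711656  0.38029869  0.66402862  1.78899708 -0.30677039  0.94453789
  0.19408221]
[0.04165053 0.74932552 0.65930254 0.04578938]
shift [-0.791  0.067  0.199] turn [ 0.0392 -0.0046  0.0033]
```

View pics/p12.png

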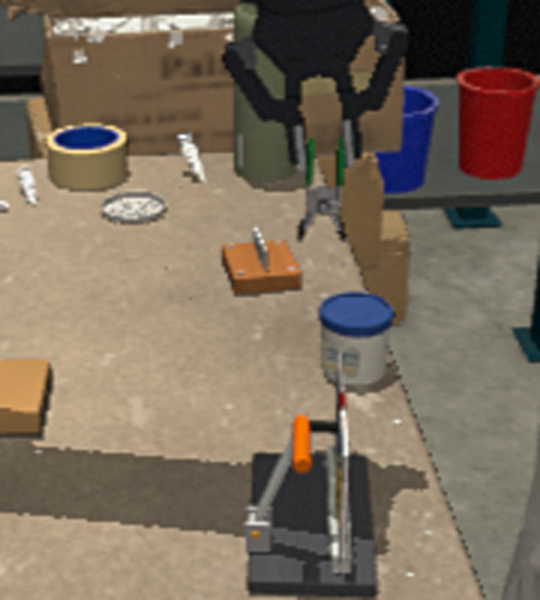

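View pics/p12t.png

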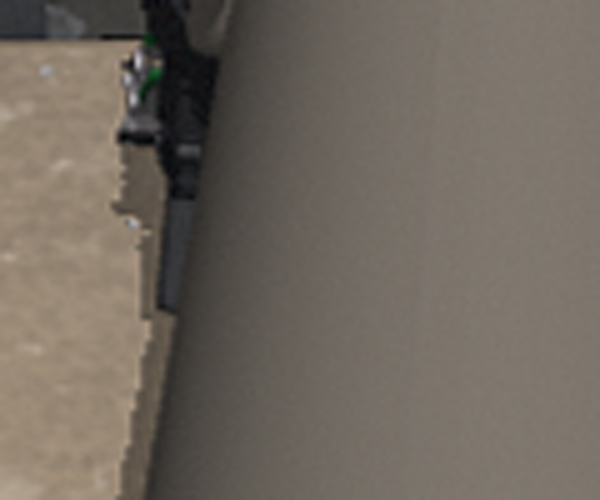

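```bash
python3 -c "
from h import *
s=status.observe();R=Ro.from_quat(s['ee_rot'],scalar_first=True)
M=R.as_matrix();print(M.round(3))
print('pin pred',s['position']+.046*M[:,2],proj('side',s['position']+.046*M[:,2]),'obs',(328.3,199))
o=lambda x,y:(220+x/3,130+y/3)
for n,z,y in(('a',.184,-.09),('b',.184,-.09)):pass
from scipy.optimize import fsolve
def onplane(px,y):
  c=C['side'];d=c['R'].T@np.array([(px[0]-c['cx'])/c['fx'],(px[1]-c['cy'])/c['fy'],1]);q=-c['R'].T@c['t'];return q+d*(y-q[1])/d[1]
yy=(s['position']+.046*M[:,2])[1]-.013
for nm,px in(('pin',(325,207)),('tipL',(303,237)),('tipR',(342,236)),('hL',(312,143)),('hR',(340,140)),('padL',(297,125)),('padR',(347,122)),('padLb',(297,162)),('padRb',(348,160))):print(nm,onplane(o(*px),yy).round(4))
print('mark side',o(342,400),proj('side',(.6193,-.2106,.114)))
"
```

```text
[[ 0.126  0.984  0.124]
 [ 0.992 -0.127 -0.002]
 [ 0.014  0.123 -0.992]]
pin pred [ 0.62708233 -0.09110508  0.21433456] [329.89425941 196.49177451] obs (328.3, 199)
pin [ 0.6215 -0.1041  0.2143]
tipL [ 0.6056 -0.1041  0.1902]
tipR [ 0.6351 -0.1041  0.1897]
hL [ 0.6106 -0.1041  0.2658]
hR [ 0.631  -0.1041  0.2672]
padL [ 0.5995 -0.1041  0.2801]
padR [ 0.6356 -0.1041  0.2809]
padLb [ 0.6    -0.1041  0.2514]
padRb [ 0.6374 -0.1041  0.2513]
mark side (334.0, 263.33333333333337) [333.64990414 263.3365924 ]
```

```bash
python3 -c "
from h import *
go((.6203,-.2106,.215));go((.6203,-.2106,.26))"
```

```text
shift [-0.796  0.057  0.298] turn [0. 0. 0.]
shift [-0.792  0.094  0.001] turn [0. 0. 0.]
```

```bash
python3 -m inch '[[-1,[-0.25,0.03,0],[0,0,0]],[-1,[-0.5,0.06,0],[0,0,0]],[-1,[-0.75,0.09,0],[0,0,0.002]],[-1,[-0.795,0.08,0.1],[0,0,0.003]],[-1,[-0.795,0.06,0.2],[0,0,0.003]],[-1,[-0.795,0.057,0.25],[0,0,0.003]],[-1,[-0.795,0.057,0.25],[0,0,0.003]],[-1,[-0.795,0.057,0.25],[0,0,0.003]]]'; python3 -c "
from h import *
import cv2
s=optics.grab_frame('side')[:,:,::-1];t=optics.grab_frame('top')[:,:,::-1]
cv2.imwrite('pics/p13.png',cv2.resize(s[180:330,260:400],None,fx=5,fy=4,interpolation=cv2.INTER_CUBIC))
cv2.imwrite('pics/p13t.png',cv2.resize(t[140:240,320:440],None,fx=5,fy=5,interpolation=cv2.INTER_CUBIC))
go((.6203,-.2106,.172),-.138)
M=Ro.from_quat(status.observe()['ee_rot'],scalar_first=True).as_matrix();print(M.round(3),np.arctan2(M[1,1],M[0,1]))"
```

```text
time_s: 13.3
position: [0.6197, -0.2104, 0.2229]
ee_rot: [0.042, 0.752, 0.656, 0.046]
wrist_force: [0.3, -0.1, -1.2]
gripper_width: 0.0264
shift [ 0.    -0.041  0.342] turn [ 0.04   -0.0047  0.0001]
[[ 0.136  0.983  0.126]
 [ 0.991 -0.137 -0.003]
 [ 0.015  0.125 -0.992]] -0.13846665358766233
```

View pics/p13.png

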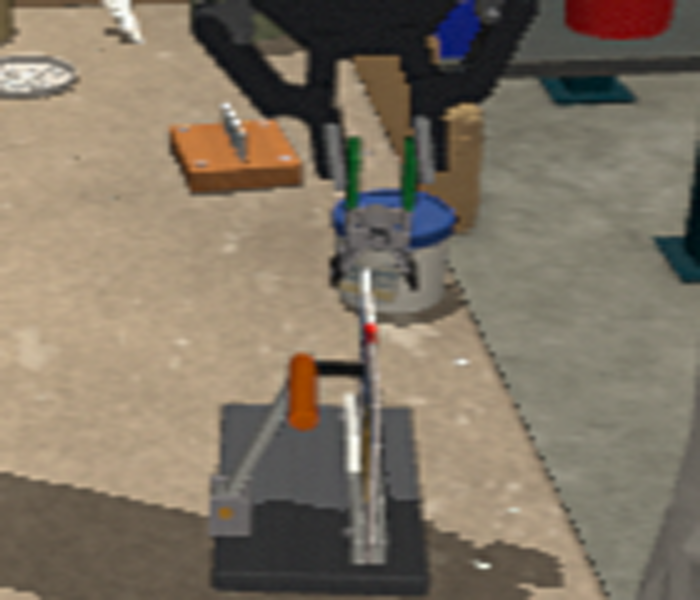

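View pics/p13t.png

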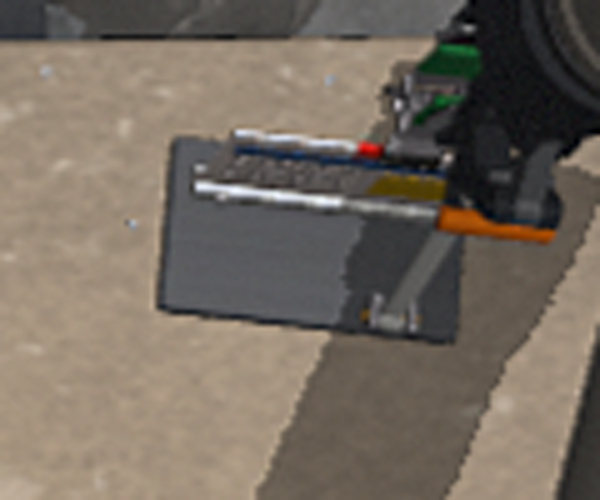

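```bash
python3 -c "
from h import *
for y in(-.2106,-.2236):
  for z in(.114,.153):print(y,z,proj('side',W((.6193,-.2106,-.138),(0,y+.2106,z))))
for y in(.013,-.013):print(proj('top',W((.6193,-.2106,-.138),(0,y,.178))),'obs left', (320+390/5,140+95/5))
print(proj('top',(.6193,-.2106,.114)),(320+370/5,140+150/5))
for y in(.013,-.013):print('handle far top',proj('top',W((.6193,-.2106,-.138),(0.014,y,.224))), (320+420/5,140+75/5),(320+445/5,140+47/5))
"
```

```text
-0.2106 0.114 [333.64990414 263.3365924 ]
-0.2106 0.153 [334.28716302 247.47137072]
-0.2236 0.114 [333.81070792 266.82002097]
-0.2236 0.153 [334.46018636 250.80693573]
[398.91456547 160.6106639 ] obs left (398.0, 159.0)
[411.28085854 162.13516012] obs left (398.0, 159.0)
[395.89854165 169.07237168] (394.0, 170.0)
handle far top [406.64629033 147.47646095] (404.0, 155.0) (409.0, 149.4)
handle far top [419.71546473 149.08002229] (404.0, 155.0) (409.0, 149.4)
```

```bash
python3 -m inch '[[-1,[0,-0.01,0.06],[0,0,0]],[-1,[0,-0.018,0.12],[0,0,0]],[-1,[0,-0.025,0.18],[0,0,0]],[-1,[0,-0.033,0.24],[0,0,0]],[-1,[0,-0.041,0.3],[0,0,0]],[-1,[0,-0.043,0.34],[0,0,0]],[-1,[0,-0.043,0.34],[0,0,0]],[-1,[0,-0.043,0.34],[0,0,0]]]'; python3 -c "
from h import *
import cv2
s=optics.grab_frame('side')[:,:,::-1];t=optics.grab_frame('top')[:,:,::-1]
cv2.imwrite('pics/p14.png',cv2.resize(s[220:300,290:380],None,fx=8,fy=7,interpolation=cv2.INTER_CUBIC))
cv2.imwrite('pics/p14t.png',cv2.resize(t[140:240,320:440],None,fx=5,fy=5,interpolation=cv2.INTER_CUBIC))
go((.6203,-.2106,.172),-.138);print(status.observe()['wrist_force'],status.observe()['gripper_width'])
for z in (.09,.1,.102,.104,.114,.132):
  for x in(-.015,.015):print(z,proj('side',W((.6193,-.2106,-.138),(x,-.013,z))))"
```

```text
time_s: 14.2
position: [0.6193, -0.2117, 0.1717]
ee_rot: [0.042, 0.753, 0.655, 0.046]
wrist_force: [0.7, 0.7, -1.2]
gripper_width: 0.0262
shift [0.008 0.004 0.002] turn [ 0.04   -0.0045 -0.0004]
[ 0.37613931 -0.88885323 -1.56857474] 0.026110740031125235
0.09 [326.25182803 276.11827677]
0.09 [340.61934835 276.5877487 ]
0.1 [326.37420789 272.18043385]
0.1 [340.8170573  272.63964309]
0.102 [326.39883672 271.38794691]
0.102 [340.85684682 271.84507486]
0.104 [326.42351686 270.59380858]
0.104 [340.89671953 271.04884554]
0.114 [326.54769308 266.59816418]
0.114 [341.09733999 267.04259918]
0.132 [326.77451892 259.29954075]
0.132 [341.46381989 259.7242593 ]
```

View pics/p14.png

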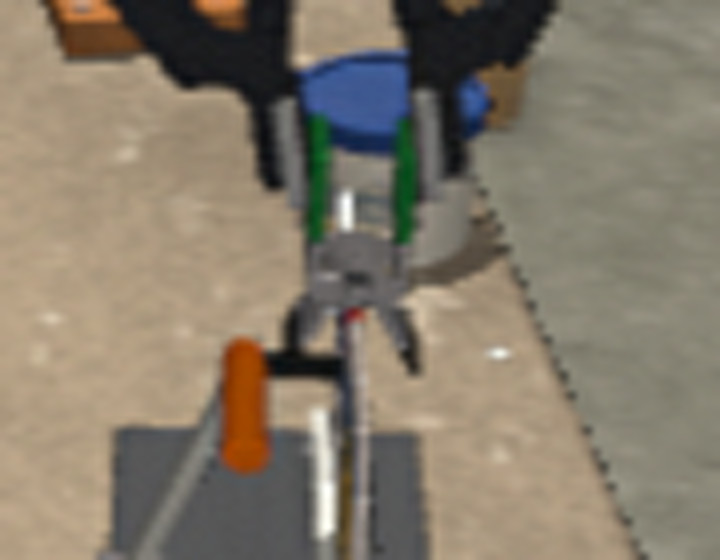

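View pics/p14t.png

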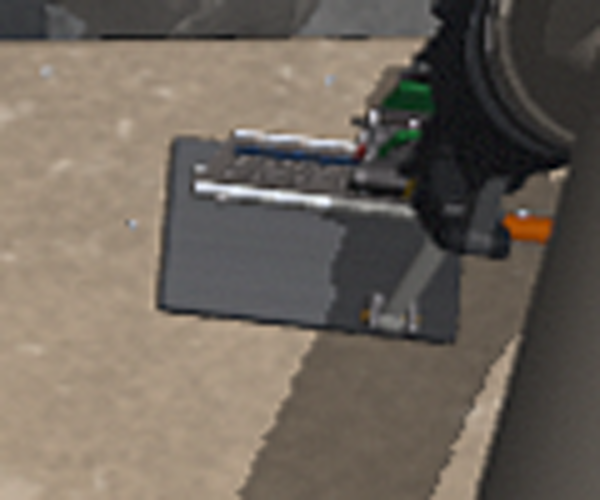

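```bash
python3 -c "
from rig import status,ticket
o=status.observe();print(o['wrist_force'],o['position'],o['gripper_width'],o['time_s']);print(ticket.sign_off())"
```

```text
[ 0.37613931 -0.88885323 -1.56857474] [ 0.61956559 -0.21176904  0.17224341] 0.026110740031125235 14.3
the job is handed in; nothing more can be done
None
```

The brace is home against the card, and the job was handed in at 14.3 s with the clip held squeezed open over the red mark. The sign-off reports no verdict, so the checks below come from the last camera images and the robot's state.

**Brace:** I pinched the orange bar, swung it to about 1.8 rad and let it go. The pictures show it dropped home with its nose at the card. During the swing the wrist force reached about 35 N, because my path ran slightly inside the true arc. I corrected the path, and the stand did not move noticeably.

**Clip:** I squeezed it to its stop, with the fingers at 26 mm, and lifted it off the strip.
- **Pushing down:** As the fingers closed they pushed the clip down on the block with about 27 N.
- **Tilt:** The clip then sat about 8° tilted in the grip, so I tilted the tool about 7°. It now looks upright.

**Last checks:**
- **Jaws:** The tips are about 15 mm either side of the card and roughly 12 to 15 mm below its edge. The left tip is partly hidden behind the brace's nose, so its position is less certain.
- **Position:** The hinge pin is at about 0.132 m. The clip is centred on the mark along the edge to within about 3 mm, but the arm hides part of it in the top view.
- **Contact:** The wrist force is under 2 N, with no sign of the clip touching the card.
- **Bystanders:** The arm touched neither the wax tub, the sanding block nor the tin lid, as far as the pictures show.

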